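# Slide the seedling tray across the gap

## Task

Slide the seedling tray, with its two clay pots standing in it, off the low filing cabinet, across the gap and onto the plant stand: hold it by the grip tab at its tail, keep it sliding rather than carrying it, and let neither end dip into the gap. Keep pushing it between the side rails until its nose has pressed the spring buffer fully in and comes up firm, holding it there for a moment with a push of about 10 newtons (well under 15, do not ram the stop). Then let go, leaving the tray flat on the stand and still against the buffer, the pots upright in it, and everything else where it was.

Things in the scene. Friction and masses are not known exactly. Their poses are not given: they have to be found in the camera images.
- cabinet: Low grey steel card-filing cabinet fixed on the bench, 300 (x) x 280 (y) x 110 (z) mm, with a drawer front (not used) on its -x side. Origin: centre of its underside. Its flat top, 110 mm above the origin, is where the tray starts; the gap begins at its +y edge, 140 mm from the origin.
- stand: Plywood plant stand fixed beyond the cabinet's +y side, parallel to it within 0.02 rad. Deck 240 mm wide (x), from y = -130 to 146 mm, 108 mm above the origin. The deck is 1 to 3 mm lower than the cabinet top; the gap between the two is about 100 to 112 mm wide. For its side rails see mouth.
- mouth (a point): Point on the stand's deck at mid-width of its -y edge, 130 mm from the stand's origin; axes as the stand's. Two wooden rails 14 mm high run along y, 170 mm clear between them, centred, from 60 mm past this point to the deck's far end; from 15 to 60 mm past it they narrow from 210 to 170 mm as a lead-in.
- stop: Steel end-stop post, 60 (x) x 18 (y) x 45 (z) mm, on the deck's +y end. Origin: lower edge of its -y face, mid-width, 126 mm in +y from the stand's origin. Its rubber buffer points to -y, 22 mm wide, 22 mm above the deck. A screw sets its tip 22 to 52 mm ahead of the post: not measured, feel for it. A soft spring (under 1 N) lets the tip in by 10 mm, then it is rigid; no latch.
- tray: Black seedling tray, 160 (x) x 200 (y) mm, 0.2 to 0.33 kg. Origin: centre of its underside. +y: nose, goes first, lower edge bevelled 13 mm long, 6 mm high. Walls 40 mm high, 4 to 6 mm thick. Two pots stand in a front bay ahead of a low bar at y = 10 mm: nose-heavy (centre of mass about 25 mm ahead), it tips into the gap if its tail is not held. Friction on the deck keeps it against the buffer.
- grip (a point): Middle of the tray's grip tab: an upright plate at mid-tail, 8 mm thick (along the tray's y), 60 mm wide (x), rising from the 40 mm high wall to 84 mm above the tray's underside. The point is 66 mm above the underside, 96 mm behind the tray's origin. Axes as the tray's. Nothing stands on the tray's floor within 100 mm ahead of it.
- nose (a point): Point at the level of the tray's underside below the middle of its nose face, 100 mm ahead of the tray's origin. Axes as the tray's.
- tail (a point): Point at the level of the tray's underside below the middle of its tail face, 100 mm behind the tray's origin. Axes as the tray's.
- pot_a: Clay pot, 68 mm across the rim, 62 mm high, about 0.12 to 0.2 kg, loose, standing in the front bay of the tray on its -x side. Origin: centre of its foot.
- pot_b: The same clay pot on the +x side of the tray's front bay.
- spare_pot: Bystander: larger clay pot, 100 mm across, 90 mm high, on the bench. Origin: centre of its foot.
- spray: Bystander: white plastic spray bottle with grey push-button head, 72 mm across, 200 mm high. Origin: centre of its foot.
- fork: Bystander: stainless hand fork with a wooden handle, about 270 mm long along its x, 64 mm wide, 24 mm high, lying on the bench.
- can: Bystander: plain metal can, 80 mm across, 100 mm high, on the bench. Origin: centre of its foot.
- brush: Bystander: small hand brush lying on the bench beyond the end of the stand.
- jar: Bystander: seed jar, 48 mm across, 70 mm high, standing on the cabinet top near its +x edge, beside the tray. Origin: centre of its foot.

How it is judged:
On the way, in this order (a step that is already met when the one before it is completed fails the run):
1. the tray's nose is over the stand while the tray still bears on the cabinet top (y of nose in the frame of stand above -0.125 m and contact force between tray and cabinet above 0.3 N), for 0.05 s.
2. the tray's nose presses the spring buffer fully in, with more than 3 N (contact force between tray and stop above 3 N), for 0.2 s.
At the end, for the whole second after the job is handed in: Tray released, at rest, flat (0.03 rad) between the rails: tail 5 mm or more past the stand's near edge, centred within 10 mm, parallel within 0.08 rad, nose still bearing on the buffer (over 0.1 N); both pots upright (0.15 rad) on the floor of the tray's front bay (y of tail in the frame of stand above -0.125 m and angle between the y axis of tray and the y axis of stand, either way round below 0.08 rad and angle between tray's own z axis and vertical below 0.03 rad and x of tray in the frame of stand between -0.01 and 0.01 m and contact force between tray and stop above 0.1 N and linear speed of tray below 0.01 m/s and contact force between the fingers and tray below 0.05 N and angle between each of pot_a, pot_b's own z axis and vertical below 0.15 rad and y of each of pot_a, pot_b in the frame of tray above 0.01 m and z of each of pot_a, pot_b in the frame of tray below 0.015 m); the robot touches nothing.
It fails at once if an end of the tray sags more than 10 mm below the cabinet top (z of any of nose, tail in the frame of cabinet below 0.1 m).
It fails at once if an end of the tray is lifted more than 10 mm above the cabinet top (z of any of nose, tail in the frame of cabinet above 0.12 m).
It fails at once if the tray is pressed on the stop with more than 16 N (contact force between tray and stop above 16 N).
It fails at once if a pot in the tray tips over (angle between any of pot_a, pot_b's own z axis and vertical above 0.4 rad).
It fails at once if a bystander is moved more than 20 mm (distance of any of spare_pot, spray, fork, can, brush, jar from where it was at the start of the episode above 0.02 m).
It also fails if it takes over 51 s, if anything falls off the work surface, if the arm or the gripper's body presses on something with over 40 N, if the wrist force passes 120 N, or if a joint passes its speed limit or range.

## Robot

A 6-joint arm with a two-finger parallel gripper is mounted at the origin on the work surface. World frame = base frame: x ahead of the robot, y to its left, z up, the work surface at z = 0. Lengths are in m, angles in rad, forces in N, time in s.
With the tool pointing down it reaches from about 0.35 to 0.875 m from the base axis. Payload 4.2 kg.
Tool frame: the origin (TCP) lies midway between the tips of the shut fingers; the grasp point (between the pads) lies 19 mm behind it (robot.grasp_offset is the distance from the TCP to the grasp point, in m); z points along the fingers, x is the direction in which the jaws open and shut, and the axes are right-handed (so a half turn about z gives the same grasp; the last joint's range is limited). The gripper opens to 87 mm and grips with 3 to 60 N. Pads are 19 mm wide; open, the fingers measure 117 mm over their backs; the gripper's body (75 mm by 190 mm) begins 51 mm behind the grasp point.
Start: joints at [-1.011, 0.385, 0.008, 0, -1.194, -0.259], TCP at [0.185, -0.597, 0.223] pointing down, gripper open.
Joint ranges: [-3.14, 3.14], [-1.21, 2.06], [-1.07, 1.41], [-3.16, 2.05], [-2.99, -0.16], [-3.1, 3.1]. Speed limits (rad/s): [2.79, 2.79, 3.14, 3.14, 3.14, 3.14].

## Interface

Orientations are given as a 3x3 rotation matrix whose columns are the frame's x, y, z axes.
In Python, from cell import monitor, grab_frame, get_calibration, job_done, robot gives the robot as it stands.
- The arm moves only by the tool step_arm, never from a script. Its arguments are lists of equal length, an entry for each row: "claw": the closure, from -1 (fully open) to 1 (shut); "slide": the shift along the tool's x, y, z in mm, a list of three; "roll": the turn about the tool's z in rad. A call has 1 to 8 rows; each row shifts and turns the pose as measured when the row begins, along the tool's axes as they then stand; what a row does not reach is not made up. A row lasts 1/10 s, in which the tool goes at most 50 mm and 8.59 degrees, less where a joint would pass 70% of its speed; a pose out of reach is approached as far as the arm can. A call with a gripper value outside its range is refused whole. The fingers move at their own pace and stop on an object; the grip force is fixed at half the most. Time passes only in rows, so rows that do not move let the fingers close. It gives the time, the measured TCP pose, the force and the opening at its end, in the units of the state.
- monitor.get_obs(): the state, without advancing time (a new reading comes with each control period).
- grab_frame(name): name is "side" or "top"; returns the picture (480x640x3 uint8, red, green, blue); there is no depth.
- get_calibration(name): a dict with "intrinsics" (3x3 intrinsics, pixels), "origin" and "attitude" of the camera in the world. Camera axes: x right, y up, looking along -z (the intrinsics and any distortion apply to the point x, -y, -z); pixel columns grow to the right and rows downward; lengths in m; the calibration is good to about 2 mm. A picture is of the moment at which its call begins. get_calibration takes no time and is no camera call.
- job_done(): hands the job in, once; it reports no verdict.
The state is a dict: "t": time; "q": joint angles; "dq": joint speeds; "tau": joint torques, N m; "ee_pos": TCP position; "tool_rot": TCP orientation; "force": force on the tool from outside, world axes, zero at the start; "torque": the same for the moment, N m; "opening": finger opening in m.
Only numpy, scipy, OpenCV 4.12 (cv2) and the standard library are available. Lean on these libraries where they do the work, as an engineer would, in place of code of your own. Each camera call takes 0.05 s, during which the arm holds its last target. There are 200 camera calls.

## Working session

There is one attempt and no reset: what is moved stays moved. The work goes in short steps, Python scripts to look and compute and a tool call to move; the robot and the scene stay as the last step left them, time stands still between calls to the robot, and variables do not carry over. Pictures are saved under pics/ and viewed, about 8 in all and at most 12, crops included, and the job is handed in when it is done.

Besides the shell and the picture viewer there is one more tool, called after "Call:" by a JSON object that holds its "op" and its "data". step_arm: Moves the arm, as the interface text tells. Its arguments: {"type":"object","properties":{"claw":{"type":"array"},"slide":{"type":"array"},"roll":{"type":"array"}},"required":["claw","slide","roll"]}

```bash
mkdir -p pics
python3 - <<'E'
from cell import monitor, grab_frame, get_calibration
import cv2
for n in("side","top"):
    cv2.imwrite(f"pics/{n}0.png",grab_frame(n)[:,:,::-1]); c=get_calibration(n); print(n,c)
o=monitor.get_obs(); print(o)
E
```

```text
side {'intrinsics': array([[519.1907713 ,   0.        , 322.61142446],
       [  0.        , 519.1907713 , 235.59132128],
       [  0.        ,   0.        ,   1.        ]]), 'origin': array([0.39227234, 1.13770727, 0.85597083]), 'attitude': array([[-0.98633802,  0.07005497, -0.14909601],
       [-0.16316135, -0.54021194,  0.82556007],
       [-0.02270886,  0.83860799,  0.54426184]])}
top {'intrinsics': array([[471.44934001,   0.        , 322.66233717],
       [  0.        , 471.44934001, 245.41945847],
       [  0.        ,   0.        ,   1.        ]]), 'origin': array([0.48695617, 0.0612354 , 1.22878892]), 'attitude': array([[ 0.02633634,  0.99437426, -0.10259743],
       [-0.99958953,  0.02503785, -0.01392371],
       [-0.01127656,  0.10292201,  0.99462551]])}
{'t': 0.1, 'q': array([-1.01138627e+00,  3.85480530e-01,  6.81075733e-03, -4.07314446e-04,
       -1.19399664e+00, -2.58631847e-01]), 'dq': array([ 0.00040927, -0.00199226,  0.00382602,  0.00122708, -0.00011503,
       -0.00194957]), 'tau': array([-4.79026094e-04, -3.91689813e+01,  1.87934428e+01,  4.23184812e+00,
        1.34922797e-02, -7.71039663e-05]), 'ee_pos': array([ 0.18504621, -0.59644133,  0.22159146]), 'tool_rot': array([[-2.96119448e-01,  9.55150680e-01, -6.71403756e-04],
       [ 9.55149017e-01,  2.96120188e-01,  1.78599049e-03],
       [ 1.90470624e-03, -1.12424118e-04, -9.99998180e-01]]), 'force': array([-0.3062415 ,  0.54295047, -0.27663544]), 'torque': array([-0.01768549, -0.00289769,  0.07030941]), 'opening': 0.08694621609627387}
```

View pics/top0.png

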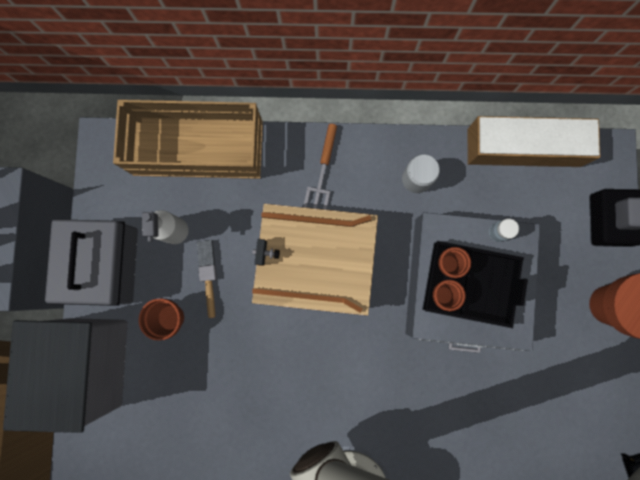

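View pics/side0.png

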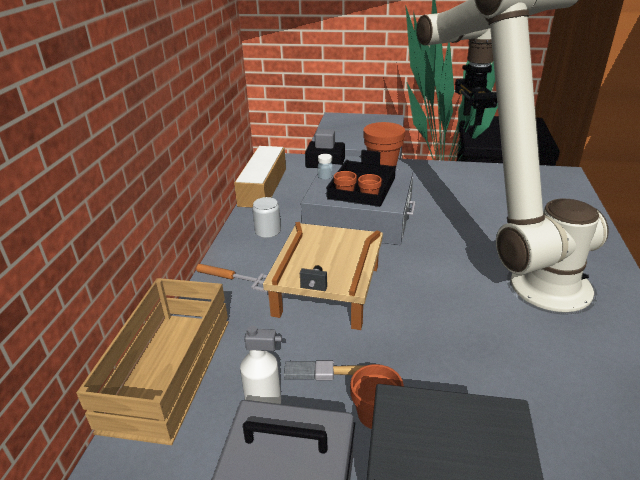

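The top view shows the stand deck at about (253–377, 205–314), the tray at (425–525, 243–326) with its tab at about (521, 290), and the jar at (507, 230). The side view shows the tab at about (371, 158). Next I'll take zoomed crops and ray-cast measurements.

```bash
cat > h.py <<'E'
import numpy as np, cv2
from cell import get_calibration
C={n:get_calibration(n) for n in("side","top")}
def ray(n,p):
    c=C[n];K=c["intrinsics"];d=np.array([(p[0]-K[0,2])/K[0,0],-(p[1]-K[1,2])/K[1,1],-1.])
    return c["origin"],c["attitude"]@d
def on(n,p,z):
    o,d=ray(n,p);return o+d*(z-o[2])/d[2]
def tri(pt,ps):
    o1,d1=ray("top",pt);o2,d2=ray("side",ps)
    s=np.linalg.lstsq(np.c_[d1,-d2],o2-o1,rcond=None)[0]
    a=o1+d1*s[0];b=o2+d2*s[1];return (a+b)/2,np.linalg.norm(a-b)
def proj(n,X):
    c=C[n];v=c["attitude"].T@(np.asarray(X)-c["origin"]);K=c["intrinsics"]
    return np.array([K[0,0]*v[0]/-v[2]+K[0,2],K[1,1]*-v[1]/-v[2]+K[1,2]])
E
python3 - <<'E'
from h import *
t=cv2.imread("pics/top0.png");s=cv2.imread("pics/side0.png")
cv2.imwrite("pics/tz.png",cv2.resize(t[205:355,405:555],None,fx=4,fy=4,interpolation=cv2.INTER_CUBIC))
cv2.imwrite("pics/sz.png",cv2.resize(s[140:320,250:430],None,fx=3.3,fy=3.3,interpolation=cv2.INTER_CUBIC))
hsv=cv2.cvtColor(t,cv2.COLOR_BGR2HSV)
m=((hsv[:,:,0]>8)&(hsv[:,:,0]<28)&(hsv[:,:,1]>60)&(hsv[:,:,2]>100)).astype(np.uint8);m[:190]=0;m[330:]=0;m[:,:240]=0;m[:,390:]=0
m=cv2.morphologyEx(m,cv2.MORPH_CLOSE,np.ones((7,7)))
c=max(cv2.findContours(m,0,2)[0],key=cv2.contourArea)
print("deck",cv2.minAreaRect(c),cv2.approxPolyDP(cv2.convexHull(c),4,True).reshape(-1,2).tolist())
g=t.max(2);m=(g<38).astype(np.uint8);m[:235]=0;m[335:]=0;m[:,:415]=0;m[:,535:]=0
m=cv2.morphologyEx(m,cv2.MORPH_OPEN,np.ones((3,3)))
c=max(cv2.findContours(m,0,2)[0],key=cv2.contourArea)
print("tray",cv2.approxPolyDP(cv2.convexHull(c),3,True).reshape(-1,2).tolist())
E
```

```text
deck ((314.5931396484375, 258.6150817871094), (118.13677978515625, 100.9684829711914), 6.009006023406982) [[264, 204], [377, 216], [367, 314], [252, 302]]
tray [[435, 243], [522, 257], [524, 301], [511, 326], [424, 308]]
```

View pics/tz.png

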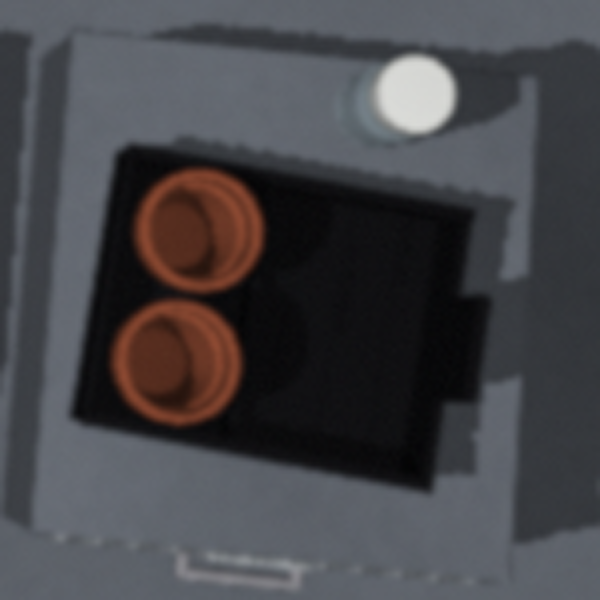

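View pics/sz.png

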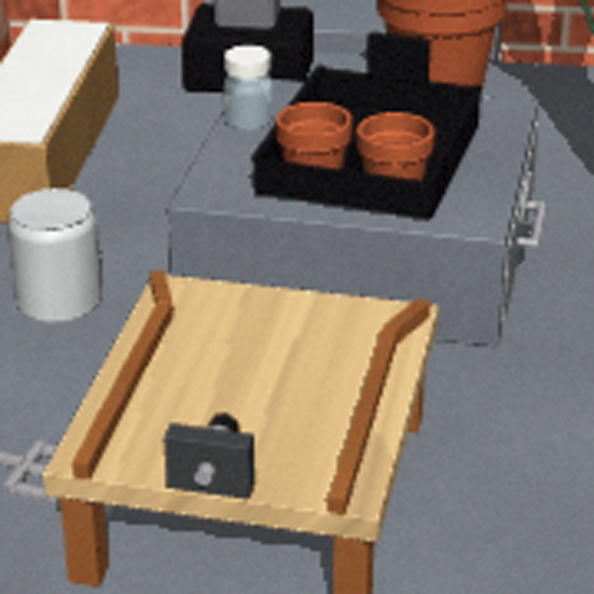

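The top crop shows the tray rim corners at crop pixels (122,145), (73,418), (432,492) and (474,208), and the tab's outer top edge from (490,295) to (474,402). The side crop shows the tab top from (368,35) to (429,38), the cabinet +y edge from (170,210) to (500,243), and the deck corners.

Run:
```python
from h import *
np.set_printoptions(precision=4,suppress=True)
T=lambda x,y:((x+.5)/4-.5+405,(y+.5)/4-.5+205)
S=lambda x,y:((x+.5)/3.3-.5+250,(y+.5)/3.3-.5+140)
def fit(P,w,h,name):
    P=np.array(P)[:,:2];Q=np.array(w)  # local pts
    pc,qc=P.mean(0),Q.mean(0);H=(Q-qc).T@(P-pc);th=np.arctan2(H[0,1]-H[1,0],H[0,0]+H[1,1])
    R=np.array([[np.cos(th),-np.sin(th)],[np.sin(th),np.cos(th)]]);o=pc-R@qc
    print(name,"origin",o,"yaw",th,"res mm",(1e3*((R@Q.T).T+o-P)).round(1).tolist());return o,th
tc=[(122,145),(73,418),(432,492),(474,208)]
tl=[(.08,.1),(-.08,.1),(-.08,-.1),(.08,-.1)]
fit([on("top",T(*p),.15) for p in tc],tl,0,"tray rim@.15")
cc=[(70,35),(30,527),(510,585),(537,75)]
fit([on("top",T(*p),.11) for p in cc],[(.15,.14),(-.15,.14),(-.15,-.14),(.15,-.14)],0,"cab@.11")
tt=[(264,204),(377,214),(368.5,314),(252.5,304)]
dl=[(.12,.146),(.12,-.13),(-.12,-.13),(-.12,.146)]
fit([on("top",p,.108) for p in tt],dl,0,"stand top")
ss=[(45,488),(155,276),(438,303),(378,540)]
fit([on("side",S(*p),.108) for p in ss],dl,0,"stand side")
for a,b in zip(tt,ss): print("deck tri",*tri(a,S(*b)))
for a,b in (((70,35),(170,210)),((30,527),(500,243))): print("cab tri",*tri(T(*a),S(*b)))
for a,b in (((488,296),(368,35)),((472,402),(429,38))): print("tab top tri",*tri(T(*a),S(*b)), on("side",S(*b),.194),on("top",T(*a),.194))
for a,b in (((122,145),(254,157)),((73,418),(432,186))): print("nose rim tri",*tri(T(*a),S(*b)))
```

```text
tray rim@.15 origin [ 0.5204 -0.2684] yaw -0.16617665808102897 res mm [[0.6, -1.4], [-1.0, -2.3], [1.8, 2.0], [-1.3, 1.8]]
cab@.11 origin [ 0.5292 -0.2874] yaw -0.07533208418617872 res mm [[3.7, 0.3], [-4.1, 1.0], [0.4, -0.2], [0.0, -1.1]]
stand top origin [0.5704 0.0854] yaw -0.06603836639823797 res mm [[0.2, 1.9], [-0.2, -0.6], [-1.1, -1.3], [1.1, -0.1]]
stand side origin [0.5693 0.0951] yaw -0.06908382644762633 res mm [[2.2, -5.1], [1.7, 6.1], [-1.7, 11.0], [-2.2, -12.0]]
deck tri [0.7018 0.223  0.0959] 2.3545865731473983e-06
deck tri [ 0.6806 -0.052   0.1062] 0.0029646844371957067
deck tri [ 0.4427 -0.0351  0.1094] 0.0010455417001277675
deck tri [0.4611 0.2418 0.0918] 0.004535176156631835
cab tri [ 0.6868 -0.1596  0.1084] 0.001966557653467072
cab tri [ 0.3953 -0.1376  0.109 ] 0.002303180117864438
tab top tri [ 0.5334 -0.3719  0.191 ] 0.002360736976124347 [ 0.534 -0.365  0.194] [ 0.5321 -0.3708  0.194 ]
tab top tri [ 0.4753 -0.3602  0.196 ] 0.0015627229501486769 [ 0.4764 -0.3645  0.194 ] [ 0.4745 -0.3611  0.194 ]
nose rim tri [ 0.6146 -0.1804  0.1552] 8.028361443542782e-05
nose rim tri [ 0.458  -0.1541  0.151 ] 0.0020469685839773215
```

Call:
{"op": "step_arm", "data": {"claw": [-1,-1,-1,-1,-1], "slide": [[0,0,-20],[0,0,-20],[0,0,-20],[0,0,-20],[0,0,0]], "roll": [0.117,0.117,0.117,0.117,0]}}

```text
t: 0.6
ee_pos: [0.1845, -0.5949, 0.2998]
tool_rot: [[0.185, 0.983, -0.004], [0.983, -0.185, 0.011], [0.01, -0.006, -1.0]]
force: [0.9, -0.3, 0.8]
opening: 0.087
```

```bash
cat >> h.py <<'E'
from cell import monitor
np.set_printoptions(precision=4,suppress=True)
SO=np.array([.570,.0865]);SY=-.067
def ax(th): c,s=np.cos(th),np.sin(th);return np.array([[c,-s],[s,c]])
def st():
    o=monitor.get_obs();R=o["tool_rot"];p=o["ee_pos"]
    yaw=np.arctan2(R[1,0],R[0,0])-np.pi/2
    print("t %.2f"%o["t"],"tcp",p,"yaw %.4f"%yaw,"tilt",R[:2,2],"F",o["force"],"op %.4f"%o["opening"],"instand",ax(-SY)@(p[:2]-SO))
    return o,p,R,yaw
def to(tgt):
    o,p,R,y=st();print("tool shift mm",1e3*R.T@(np.array(tgt)-p))
E
python3 - <<'E'
from h import *
J=on("top",((415.5)/4-.5+405,(95.5)/4-.5+205),.18);print("jar",J,"instand",ax(-SY)@(J[:2]-SO),"intray",ax(.166)@(J[:2]-[.5204,-.2684]))
to([.5045,-.363,.28])
E
```

```text
jar [ 0.6439 -0.338   0.18  ] instand [ 0.1021 -0.4186] intray [ 0.1333 -0.0483]
t 0.60 tcp [ 0.1845 -0.5949  0.2998] yaw -0.1863 tilt [-0.0045  0.0107] F [ 0.856  -0.2831  0.8221] op 0.0870 instand [-0.339  -0.7057]
tool shift mm [286.9983 271.6392  20.8468]
```

Call:
{"op": "step_arm", "data": {"claw": [-1,-1,-1,-1,-1,-1,-1,-1], "slide": [[35,34,2],[35,34,2],[35,34,2],[35,34,2],[35,34,2],[35,34,2],[35,34,2],[35,34,2]], "roll": [0,0,0,0,0,0,0,0]}}

```text
t: 1.4
ee_pos: [0.5044, -0.3631, 0.2736]
tool_rot: [[0.182, 0.983, -0.014], [0.983, -0.182, 0.022], [0.019, -0.017, -1.0]]
force: [0.3, -0.4, 0.1]
opening: 0.087
```

Call:
{"op": "step_arm", "data": {"claw": [-1], "slide": [[0,0,0]], "roll": [0]}}

```text
t: 1.5
ee_pos: [0.5079, -0.3592, 0.2707]
tool_rot: [[0.174, 0.985, -0.016], [0.984, -0.174, 0.024], [0.021, -0.02, -1.0]]
force: [-0.9, 0.3, -0.3]
opening: 0.0868
```

Run:
```python
from h import *
to([.5045,-.363,.24])
from cell import grab_frame
t=grab_frame("top");cv2.imwrite("pics/t1.png",t[:,:,::-1]);s=grab_frame("side");cv2.imwrite("pics/s1.png",s[:,:,::-1])
```

```text
t 1.50 tcp [ 0.5079 -0.3592  0.2707] yaw -0.1751 tilt [-0.016   0.0244] F [-0.9129  0.336  -0.3136] op 0.0868 instand [-0.0321 -0.4489]
tool shift mm [-4.9718 -2.0586 30.6381]
```

Call:
{"op": "step_arm", "data": {"claw": [-1,-1,-1,-1,-1,-1], "slide": [[-5,-2,10],[0,0,14],[0,0,14],[0,0,14],[0,0,14],[0,0,0]], "roll": [0,0,0,0,0,0]}}

```text
t: 2.2
ee_pos: [0.4911, -0.3703, 0.1986]
tool_rot: [[0.186, 0.982, -0.021], [0.982, -0.185, 0.027], [0.023, -0.026, -0.999]]
force: [-0.0, -0.4, -0.5]
opening: 0.0874
```

Run:
```python
from h import *
to([.5045,-.363,.158])
```

```text
t 2.20 tcp [ 0.4911 -0.3703  0.1986] yaw -0.1870 tilt [-0.021   0.0271] F [-0.0293 -0.4399 -0.4947] op 0.0874 instand [-0.0481 -0.4611]
tool shift mm [ 8.7463 12.806  40.4985]
```

Call:
{"op": "step_arm", "data": {"claw": [-1,-1,-1,-1], "slide": [[0,0,0],[0,0,0],[0,0,0],[0,0,0]], "roll": [0,0,0,0]}}

```text
t: 2.6
ee_pos: [0.4893, -0.3731, 0.2001]
tool_rot: [[0.189, 0.982, -0.019], [0.982, -0.189, 0.026], [0.022, -0.024, -0.999]]
force: [0.1, 0.4, 0.4]
opening: 0.0871
```

Run:
```python
from h import *
to([.5045,-.363,.158])
```

```text
t 2.60 tcp [ 0.4893 -0.3731  0.2001] yaw -0.1903 tilt [-0.019   0.0257] F [0.134  0.4449 0.356 ] op 0.0871 instand [-0.0498 -0.4639]
tool shift mm [11.8563 14.0451 42.0772]
```

Call:
{"op": "step_arm", "data": {"claw": [-1,-1,-1], "slide": [[0,0,-40],[0,0,-40],[0,0,0]], "roll": [0,0,0]}}

```text
t: 2.9
ee_pos: [0.4907, -0.3752, 0.2829]
tool_rot: [[0.189, 0.982, -0.02], [0.982, -0.188, 0.026], [0.021, -0.025, -0.999]]
force: [-0.1, 0.4, 0.4]
opening: 0.0867
```

Call:
{"op": "step_arm", "data": {"claw": [-1,-1,-1], "slide": [[-40,0,0],[-40,0,0],[0,0,0]], "roll": [0,0,0]}}

```text
t: 3.2
ee_pos: [0.4771, -0.4547, 0.284]
tool_rot: [[0.184, 0.983, -0.014], [0.983, -0.183, 0.023], [0.02, -0.018, -1.0]]
force: [-0.1, 1.5, -0.2]
opening: 0.0872
```

Call:
{"op": "step_arm", "data": {"claw": [-1,-1,-1], "slide": [[0,-40,0],[0,-40,0],[0,0,0]], "roll": [0,0,0]}}

```text
t: 3.5
ee_pos: [0.3967, -0.4393, 0.2824]
tool_rot: [[0.184, 0.983, -0.016], [0.983, -0.184, 0.026], [0.022, -0.021, -1.0]]
force: [0.7, -1.1, 0.8]
opening: 0.0871
```

Run:
```python
from h import *
to([.5045,-.363,.158])
```

```text
t 3.50 tcp [ 0.3967 -0.4393  0.2824] yaw -0.1856 tilt [-0.0163  0.0256] F [ 0.7263 -1.091   0.8091] op 0.0871 instand [-0.1378 -0.5363]
tool shift mm [ 92.1404  94.513  124.523 ]
```

Call:
{"op": "step_arm", "data": {"claw": [-1,-1,-1,-1], "slide": [[30,31,23],[30,31,23],[30,31,23],[0,0,0]], "roll": [-0.01,0,0,0]}}

```text
t: 3.9
ee_pos: [0.5068, -0.3634, 0.214]
tool_rot: [[0.178, 0.984, -0.01], [0.984, -0.178, 0.022], [0.02, -0.013, -1.0]]
force: [-0.6, 0.1, 0.1]
opening: 0.0865
```

Run:
```python
from h import *
to([.5045,-.363,.158])
```

```text
t 3.90 tcp [ 0.5068 -0.3634  0.214 ] yaw -0.1792 tilt [-0.0095  0.0219] F [-0.5846  0.0626  0.1422] op 0.0865 instand [-0.033  -0.4532]
tool shift mm [-1.0944 -1.5569 55.9688]
```

Call:
{"op": "step_arm", "data": {"claw": [-1,-1,-1], "slide": [[-1,-1,28],[0,0,27],[0,0,0]], "roll": [-0.01,0,0]}}

```text
t: 4.2
ee_pos: [0.5085, -0.361, 0.1581]
tool_rot: [[0.163, 0.987, -0.007], [0.986, -0.163, 0.02], [0.019, -0.01, -1.0]]
force: [-0.1, 0.1, 0.4]
opening: 0.0869
```

Run:
```python
from h import *
from cell import grab_frame
to([.5045,-.363,.158])
t=grab_frame("top")[:,:,::-1][205:355,405:555];s=grab_frame("side")[:,:,::-1][110:260,290:440]
cv2.imwrite("pics/c2.png",cv2.resize(np.hstack([t,s]),None,fx=2.6,fy=2.6,interpolation=cv2.INTER_CUBIC))
```

```text
t 4.20 tcp [ 0.5085 -0.361   0.1581] yaw -0.1635 tilt [-0.0071  0.0203] F [-0.1299  0.0555  0.4394] op 0.0869 instand [-0.0314 -0.4506]
tool shift mm [-2.6594 -3.6029  0.1074]
```

View pics/c2.png

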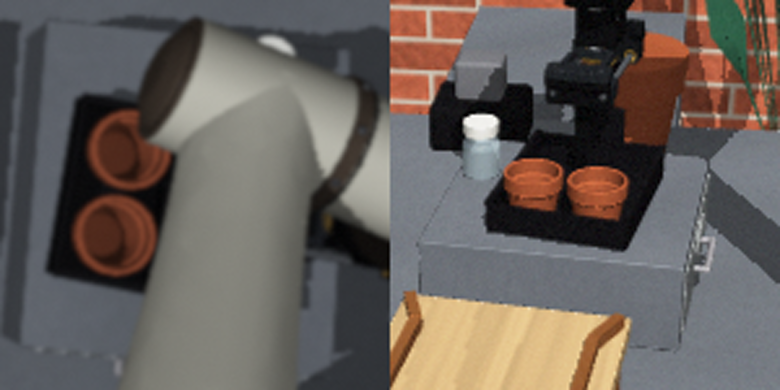

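The pictures show the gripper straddling the tab above the tail wall, with the tray and pots undisturbed. I'll close now.

Call:
{"op": "step_arm", "data": {"claw": [-1,1,1,1,1,1,1], "slide": [[-3,-3,0],[0,0,0],[0,0,0],[0,0,0],[0,0,0],[0,0,0],[0,0,0]], "roll": [0,0,0,0,0,0,0]}}

```text
t: 5.0
ee_pos: [0.5088, -0.3677, 0.1693]
tool_rot: [[0.163, 0.987, 0.01], [0.987, -0.163, 0.01], [0.012, 0.008, -1.0]]
force: [0.5, 0.3, 0.2]
opening: 0.0469
```

Run:
```python
from h import *
to([.5045,-.363,.158])
```

```text
t 5.00 tcp [ 0.5088 -0.3677  0.1693] yaw -0.1637 tilt [0.0095 0.0104] F [0.4522 0.3056 0.1694] op 0.0469 instand [-0.0306 -0.4573]
tool shift mm [ 3.8248 -5.1387 11.3266]
```

Call:
{"op": "step_arm", "data": {"claw": [1,1,1], "slide": [[3,-4,11],[0,0,1],[0,0,1]], "roll": [0,0,0]}}

```text
t: 5.3
ee_pos: [0.505, -0.3634, 0.1548]
tool_rot: [[0.163, 0.987, 0.009], [0.987, -0.163, 0.011], [0.012, 0.007, -1.0]]
force: [0.2, -0.4, 0.6]
opening: 0.0228
```

Run:
```python
from h import *
to([.5045,-.363,.158])
```

```text
t 5.30 tcp [ 0.505  -0.3634  0.1548] yaw -0.1637 tilt [0.0088 0.0109] F [ 0.2202 -0.4477  0.5852] op 0.0228 instand [-0.0348 -0.4533]
tool shift mm [ 0.373  -0.4947 -3.1543]
```

Call:
{"op": "step_arm", "data": {"claw": [1,1,1], "slide": [[0,0,-3],[0,0,0],[0,0,0]], "roll": [0,0,0]}}

```text
t: 5.6
ee_pos: [0.5048, -0.3638, 0.1576]
tool_rot: [[0.163, 0.987, 0.008], [0.987, -0.163, 0.01], [0.011, 0.006, -1.0]]
force: [-0.7, 0.3, -0.9]
opening: 0.0079
```

Run:
```python
from h import *
to([.5045,-.363,.158])
```

```text
t 5.60 tcp [ 0.5048 -0.3638  0.1576] yaw -0.1635 tilt [0.0077 0.0103] F [-0.6531  0.2554 -0.8813] op 0.0079 instand [-0.0349 -0.4536]
tool shift mm [ 0.7128 -0.3832 -0.3908]
```

Call:
{"op": "step_arm", "data": {"claw": [1,1,1,1], "slide": [[8,0,0.3],[8,0,0.3],[8,0,0.3],[8,0,0.3]], "roll": [-0.015,-0.015,-0.015,-0.015]}}

```text
t: 6.0
ee_pos: [0.5101, -0.3324, 0.1576]
tool_rot: [[0.1, 0.995, 0.01], [0.995, -0.1, 0.006], [0.007, 0.009, -1.0]]
force: [0.1, -2.4, -0.6]
opening: 0.0075
```

Run:
```python
from h import *
st()
```

```text
t 6.00 tcp [ 0.5101 -0.3324  0.1576] yaw -0.0999 tilt [0.0097 0.0063] F [ 0.0578 -2.3631 -0.6066] op 0.0075 instand [-0.0318 -0.422 ]
```

Call:
{"op": "step_arm", "data": {"claw": [1,1,1,1], "slide": [[10,2,0.5],[10,3,0.5],[10,3,0.5],[10,3,0.5]], "roll": [-0.008,-0.008,-0.008,-0.008]}}

```text
t: 6.4
ee_pos: [0.5248, -0.2908, 0.1576]
tool_rot: [[0.062, 0.998, 0.009], [0.998, -0.062, 0.004], [0.004, 0.009, -1.0]]
force: [-1.7, -5.1, 2.0]
opening: 0.0076
```

Run:
```python
from h import *
st()
```

```text
t 6.40 tcp [ 0.5248 -0.2908  0.1576] yaw -0.0625 tilt [0.0089 0.0039] F [-1.6551 -5.0672  1.9812] op 0.0076 instand [-0.0198 -0.3795]
```

Call:
{"op": "step_arm", "data": {"claw": [1,1,1,1], "slide": [[5,5,0.3],[5,5,0.3],[5,5,0.3],[5,5,0.3]], "roll": [0.001,0.001,0.001,0]}}

```text
t: 6.8
ee_pos: [0.5446, -0.2695, 0.1576]
tool_rot: [[0.062, 0.998, 0.002], [0.998, -0.062, 0.004], [0.004, 0.002, -1.0]]
force: [-4.3, -3.5, 3.8]
opening: 0.0079
```

Run:
```python
from h import *
from cell import grab_frame
st()
t=grab_frame("top")[:,:,::-1][195:355,245:565];s=grab_frame("side")[:,:,::-1][120:320,240:440]
cv2.imwrite("pics/c3.png",np.hstack([cv2.resize(t,None,fx=1.5,fy=1.5,interpolation=cv2.INTER_CUBIC),cv2.copyMakeBorder(s,0,40,0,0,0)]))
cv2.imwrite("pics/c3s.png",cv2.resize(s,None,fx=3,fy=3,interpolation=cv2.INTER_CUBIC))
```

```text
t 6.80 tcp [ 0.5446 -0.2695  0.1576] yaw -0.0619 tilt [0.0019 0.0038] F [-4.2749 -3.5306  3.8492] op 0.0079 instand [-0.0015 -0.3569]
```

View pics/c3s.png

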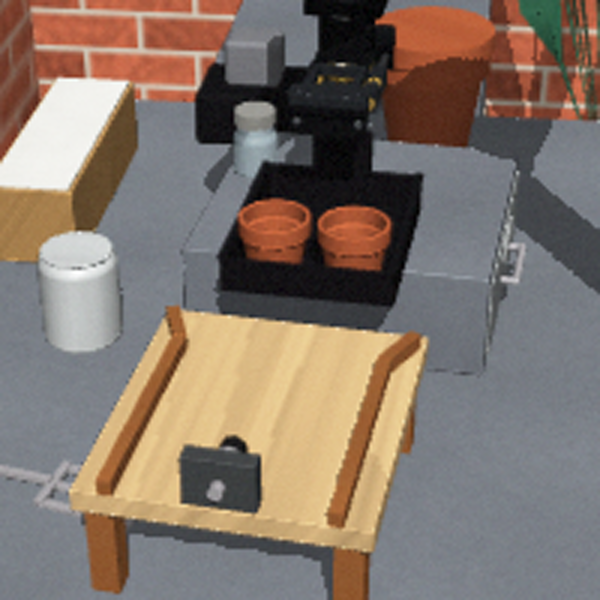

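The tray is level, with its nose jutting over the gap and facing the deck. The pots are upright and the jar is untouched. The nose's lower corners are at crop pixels (219,290) and (393,303). I'll check centring from this view.

Run:
```python
from h import *
S=lambda x,y:((x+.5)/3-.5+240,(y+.5)/3-.5+120)
f=lambda p,z:(ax(-SY)@(on("side",S(*p),z)[:2]-SO)*1e3).round(1)
print("nose",f((219,290),.116),f((393,303),.116))
print("rails top far",f((187,337),.122),f((378,355),.122),"near",f((112,486),.122),f((330,516),.122))
print("deck far corners",f((168,320),.108),f((428,336),.108))
```

```text
nose [  79.3 -159.7] [ -81.9 -167.8]
rails top far [ 84.6 -66.7] [-83.8 -70.9] near [ 85.7 148.8] [-84.  150.7]
deck far corners [ 115.5 -112.2] [-119.2 -131.1]
```

Call:
{"op": "step_arm", "data": {"claw": [1,1,1,1], "slide": [[8,0,0.2],[8,0,0.2],[8,0,0.2],[8,0,0.2]], "roll": [0.001,0.001,0,0]}}

```text
t: 7.3
ee_pos: [0.5499, -0.2376, 0.1581]
tool_rot: [[0.065, 0.998, 0.009], [0.998, -0.065, 0.001], [0.002, 0.009, -1.0]]
force: [-0.4, -5.2, 3.9]
opening: 0.0079
```

Run:
```python
from h import *
st()
```

```text
t 7.30 tcp [ 0.5499 -0.2376  0.1581] yaw -0.0651 tilt [0.0094 0.001 ] F [-0.374  -5.2386  3.8651] op 0.0079 instand [ 0.0017 -0.3248]
```

Call:
{"op": "step_arm", "data": {"claw": [1,1,1,1], "slide": [[7,-0.5,0.3],[7,-0.5,0.3],[7,-0.5,0.3],[7,0,0.3]], "roll": [0.0,0.001,0,0]}}

```text
t: 7.7
ee_pos: [0.5515, -0.2086, 0.1581]
tool_rot: [[0.065, 0.998, 0.012], [0.998, -0.065, -0.002], [-0.001, 0.012, -1.0]]
force: [-0.8, -4.9, 3.5]
opening: 0.0078
```

Run:
```python
from h import *
st()
```

```text
t 7.70 tcp [ 0.5515 -0.2086  0.1581] yaw -0.0653 tilt [ 0.0122 -0.002 ] F [-0.8038 -4.9473  3.4607] op 0.0078 instand [ 0.0013 -0.2956]
```

Call:
{"op": "step_arm", "data": {"claw": [1,1,1,1], "slide": [[8,-0.3,0.2],[8,-0.3,0.2],[8,-0.3,0.2],[8,0,0.2]], "roll": [0.0,0,0,0]}}

```text
t: 8.1
ee_pos: [0.5526, -0.1745, 0.1578]
tool_rot: [[0.065, 0.998, 0.012], [0.998, -0.065, -0.003], [-0.002, 0.012, -1.0]]
force: [-0.5, -5.8, 3.6]
opening: 0.0079
```

Run:
```python
from h import *
from cell import grab_frame
st()
s=grab_frame("side")[:,:,::-1][120:320,240:440]
cv2.imwrite("pics/c4s.png",cv2.resize(s,None,fx=3,fy=3,interpolation=cv2.INTER_CUBIC))
```

```text
t 8.10 tcp [ 0.5526 -0.1745  0.1578] yaw -0.0650 tilt [ 0.0118 -0.0031] F [-0.4708 -5.7903  3.6073] op 0.0079 instand [ 0.0001 -0.2616]
```

View pics/c4s.png

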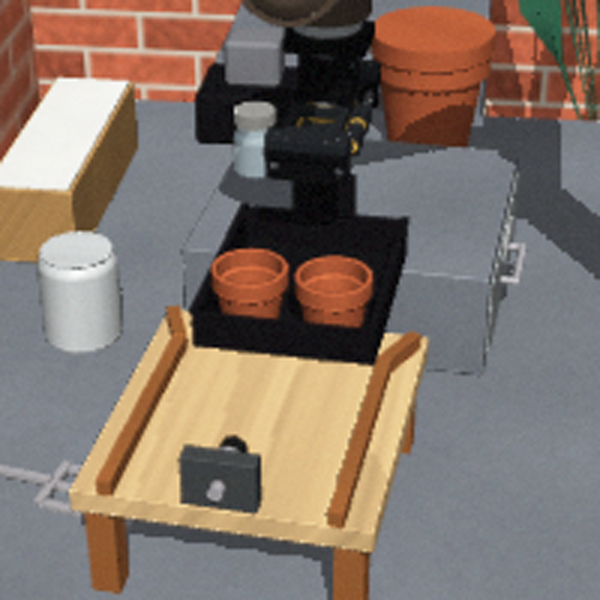

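The nose is on the deck entering the rails with similar clearance on both sides, and the pots are upright. Continuing.

Call:
{"op": "step_arm", "data": {"claw": [1,1,1,1], "slide": [[8,0,0],[8,0,0],[8,0,0],[8,0,0]], "roll": [0.0,0,0,0]}}

```text
t: 8.55
ee_pos: [0.5533, -0.1391, 0.1566]
tool_rot: [[0.066, 0.998, 0.009], [0.998, -0.066, -0.001], [-0.0, 0.009, -1.0]]
force: [-0.3, -3.6, -0.9]
opening: 0.0077
```

Run:
```python
from h import *
st()
```

```text
t 8.55 tcp [ 0.5533 -0.1391  0.1566] yaw -0.0658 tilt [ 0.0087 -0.0008] F [-0.3435 -3.5608 -0.867 ] op 0.0077 instand [-0.0015 -0.2263]
```

Call:
{"op": "step_arm", "data": {"claw": [1,1,1,1], "slide": [[8,0.3,0],[8,0.3,0],[8,0,0],[8,0,0]], "roll": [0.0,0,0,0]}}

```text
t: 8.95
ee_pos: [0.5556, -0.105, 0.1562]
tool_rot: [[0.067, 0.998, 0.007], [0.998, -0.067, -0.001], [-0.0, 0.007, -1.0]]
force: [-0.0, -5.2, 2.3]
opening: 0.0077
```

Run:
```python
from h import *
st()
```

```text
t 8.95 tcp [ 0.5556 -0.105   0.1562] yaw -0.0671 tilt [ 0.0074 -0.0006] F [-0.0343 -5.2143  2.3118] op 0.0077 instand [-0.0016 -0.192 ]
```

Call:
{"op": "step_arm", "data": {"claw": [1,1,1,1,1], "slide": [[8,0.2,0],[8,0.2,0],[8,0,0],[8,0,0],[8,0,0]], "roll": [0.0,0,0,0,0]}}

```text
t: 9.45
ee_pos: [0.558, -0.0621, 0.1562]
tool_rot: [[0.069, 0.998, 0.006], [0.998, -0.069, -0.0], [0.0, 0.006, -1.0]]
force: [-0.3, -4.7, 3.2]
opening: 0.0079
```

Run:
```python
from h import *
st()
```

```text
t 9.45 tcp [ 0.558  -0.0621  0.1562] yaw -0.0687 tilt [ 0.0062 -0.0004] F [-0.2575 -4.7252  3.172 ] op 0.0079 instand [-0.002  -0.1491]
```

Call:
{"op": "step_arm", "data": {"claw": [1,1,1,1], "slide": [[4,0,-0.2],[4,0,0],[4,0,0],[4,0,0]], "roll": [0.0,0,0,0]}}

```text
t: 9.85
ee_pos: [0.5587, -0.0444, 0.1562]
tool_rot: [[0.069, 0.998, 0.005], [0.998, -0.069, -0.0], [0.0, 0.005, -1.0]]
force: [0.0, -4.8, 3.2]
opening: 0.0078
```

Call:
{"op": "step_arm", "data": {"claw": [1,1,1,1], "slide": [[2,0,0],[2,0,0],[2,0,0],[2,0,0]], "roll": [0.0,0,0,0]}}

```text
t: 10.25
ee_pos: [0.5591, -0.036, 0.1562]
tool_rot: [[0.069, 0.998, 0.005], [0.998, -0.069, -0.0], [0.0, 0.005, -1.0]]
force: [-0.0, -4.3, 2.5]
opening: 0.0077
```

Call:
{"op": "step_arm", "data": {"claw": [1,1,1,1,1,1,1,1], "slide": [[1,0,0],[1,0,0],[1,0,0],[1,0,0],[1,0,0],[1,0,0],[1,0,0],[1,0,0]], "roll": [0.0,0,0,0,0,0,0,0]}}

```text
t: 11.05
ee_pos: [0.5595, -0.0275, 0.1562]
tool_rot: [[0.07, 0.998, 0.005], [0.998, -0.07, -0.0], [-0.0, 0.005, -1.0]]
force: [-1.4, -5.0, 2.9]
opening: 0.0079
```

Call:
{"op": "step_arm", "data": {"claw": [1,1,1,1], "slide": [[1,0,0],[1,0,0],[1,0,0],[1,0,0]], "roll": [0.0,0,0,0]}}

```text
t: 11.45
ee_pos: [0.5598, -0.0233, 0.1562]
tool_rot: [[0.07, 0.998, 0.005], [0.998, -0.07, -0.0], [-0.0, 0.005, -1.0]]
force: [-0.7, -4.8, 2.6]
opening: 0.0077
```

Call:
{"op": "step_arm", "data": {"claw": [1,1,1,1,1,1], "slide": [[1,0,0],[1,0,0],[1,0,0],[1,0,0],[1,0,0],[1,0,0]], "roll": [0.0,0,0,0,0,0]}}

```text
t: 12.05
ee_pos: [0.5601, -0.0168, 0.1562]
tool_rot: [[0.07, 0.998, 0.004], [0.998, -0.07, -0.0], [-0.0, 0.004, -1.0]]
force: [-0.1, -5.1, 2.2]
opening: 0.0076
```

Call:
{"op": "step_arm", "data": {"claw": [1,1,1,1], "slide": [[1,0,0],[1,0,0],[1,0,0],[1,0,0]], "roll": [0.0,0,0,0]}}

```text
t: 12.45
ee_pos: [0.5602, -0.013, 0.1562]
tool_rot: [[0.071, 0.997, 0.004], [0.998, -0.071, -0.001], [-0.001, 0.004, -1.0]]
force: [0.5, -5.3, 2.4]
opening: 0.0078
```

Call:
{"op": "step_arm", "data": {"claw": [1,1,1,1], "slide": [[1,0,0],[1,0,0],[1,0,0],[1,0,0]], "roll": [0.0,0,0,0]}}

```text
t: 12.85
ee_pos: [0.5603, -0.0093, 0.1562]
tool_rot: [[0.072, 0.997, 0.003], [0.997, -0.072, -0.002], [-0.001, 0.004, -1.0]]
force: [0.3, -5.9, 3.2]
opening: 0.0077
```

Call:
{"op": "step_arm", "data": {"claw": [1,1,1,1], "slide": [[1,0,0],[1,0,0],[1,0,0],[1,0,0]], "roll": [0.0,0,0,0]}}

```text
t: 13.25
ee_pos: [0.5601, -0.0066, 0.1562]
tool_rot: [[0.073, 0.997, 0.002], [0.997, -0.073, -0.004], [-0.004, 0.002, -1.0]]
force: [-0.8, -9.8, 2.3]
opening: 0.0075
```

Call:
{"op": "step_arm", "data": {"claw": [1,1], "slide": [[0.7,0,0],[0.7,0,0]], "roll": [0.0,0]}}

```text
t: 13.45
ee_pos: [0.56, -0.0066, 0.1562]
tool_rot: [[0.073, 0.997, 0.002], [0.997, -0.073, -0.006], [-0.006, 0.002, -1.0]]
force: [0.1, -7.6, 3.4]
opening: 0.0074
```

Run:
```python
from h import *
st()
```

```text
t 13.45 tcp [ 0.56   -0.0066  0.1562] yaw -0.0735 tilt [ 0.0016 -0.006 ] F [ 0.0515 -7.6152  3.3889] op 0.0074 instand [-0.0037 -0.0936]
```

The tray is stalled at the same position with the force rising, so the stop is firm. I'll hold a slightly stronger push.

Call:
{"op": "step_arm", "data": {"claw": [1,1,1,1], "slide": [[1.1,0,0],[1.1,0,0],[1.1,0,0],[1.1,0,0]], "roll": [0.0,0,0,0]}}

```text
t: 13.85
ee_pos: [0.5597, -0.0065, 0.1564]
tool_rot: [[0.076, 0.997, -0.0], [0.997, -0.076, -0.012], [-0.012, 0.001, -1.0]]
force: [-0.2, -9.5, 3.4]
opening: 0.0074
```

Call:
{"op": "step_arm", "data": {"claw": [1,1], "slide": [[1.2,0,0],[1.2,0,0]], "roll": [0.0,0]}}

```text
t: 14.05
ee_pos: [0.5595, -0.0064, 0.1566]
tool_rot: [[0.077, 0.997, -0.001], [0.997, -0.077, -0.015], [-0.015, -0.0, -1.0]]
force: [-0.3, -10.7, 2.9]
opening: 0.0084
```

Call:
{"op": "step_arm", "data": {"claw": [1,1,1], "slide": [[1.4,0,0.2],[1.4,0,0.2],[1.4,0,0.2]], "roll": [0.0,0,0]}}

```text
t: 14.35
ee_pos: [0.5591, -0.0063, 0.1567]
tool_rot: [[0.079, 0.997, -0.003], [0.997, -0.079, -0.02], [-0.02, -0.001, -1.0]]
force: [0.4, -10.8, 3.2]
opening: 0.0077
```

Call:
{"op": "step_arm", "data": {"claw": [1,1], "slide": [[0.5,0,0.2],[0.5,0,0]], "roll": [0.0,0]}}

```text
t: 14.55
ee_pos: [0.5591, -0.0064, 0.1567]
tool_rot: [[0.081, 0.997, -0.003], [0.997, -0.081, -0.02], [-0.02, -0.001, -1.0]]
force: [-0.5, -7.5, 2.9]
opening: 0.0079
```

Call:
{"op": "step_arm", "data": {"claw": [-1,-1,-1,-1], "slide": [[0.3,0,0],[0,0,0],[0,0,0],[0,0,0]], "roll": [0.0,0,0,0]}}

```text
t: 14.95
ee_pos: [0.5581, -0.0032, 0.1542]
tool_rot: [[0.082, 0.997, -0.005], [0.997, -0.082, -0.015], [-0.016, -0.004, -1.0]]
force: [-0.2, -0.2, 0.4]
opening: 0.032
```

Run:
```python
from h import *
st()
```

```text
t 14.95 tcp [ 0.5581 -0.0032  0.1542] yaw -0.0819 tilt [-0.005  -0.0152] F [-0.176  -0.1553  0.3787] op 0.0320 instand [-0.0058 -0.0902]
```

Call:
{"op": "step_arm", "data": {"claw": [-1,-1,-1,-1,-1], "slide": [[-3,0,-4],[0,0,-3],[0,0,-3],[0,0,-3],[0,0,-3]], "roll": [0.0,0,0,0,0]}}

```text
t: 15.45
ee_pos: [0.5579, -0.005, 0.1711]
tool_rot: [[0.081, 0.997, -0.005], [0.997, -0.081, -0.014], [-0.015, -0.004, -1.0]]
force: [0.1, 0.3, 0.3]
opening: 0.0723
```

Call:
{"op": "step_arm", "data": {"claw": [-1,-1,-1,-1,-1,-1], "slide": [[0,0,-15],[0,0,-20],[0,0,-25],[0,0,-25],[0,0,-20],[0,0,0]], "roll": [0.0,0,0,0,0,0]}}

```text
t: 16.05
ee_pos: [0.5582, -0.0038, 0.2813]
tool_rot: [[0.082, 0.997, -0.005], [0.997, -0.082, -0.014], [-0.015, -0.004, -1.0]]
force: [0.3, -0.3, 0.4]
opening: 0.0867
```

Call:
{"op": "step_arm", "data": {"claw": [-1,-1,-1,-1,-1,-1], "slide": [[-30,-20,-10],[-30,-20,-10],[-30,-20,-10],[-30,-20,-5],[0,0,0],[0,0,0]], "roll": [0.0,0,0,0,0,0]}}

```text
t: 16.65
ee_pos: [0.4638, -0.119, 0.3151]
tool_rot: [[0.081, 0.997, -0.011], [0.997, -0.081, -0.013], [-0.014, -0.01, -1.0]]
force: [0.2, 0.2, -0.6]
opening: 0.0871
```

Run:
```python
from h import *
from cell import grab_frame
st()
t=grab_frame("top")[:,:,::-1];s=grab_frame("side")[:,:,::-1]
cv2.imwrite("pics/t5.png",t);cv2.imwrite("pics/s5.png",s)
cv2.imwrite("pics/c5.png",np.hstack([cv2.resize(t[180:340,235:395],(400,400),interpolation=2),cv2.resize(s[180:340,240:400],(400,400),interpolation=2)]))
```

```text
t 16.65 tcp [ 0.4638 -0.119   0.3151] yaw -0.0807 tilt [-0.0115 -0.0128] F [ 0.2371  0.1669 -0.6331] op 0.0871 instand [-0.0922 -0.2122]
```

View pics/c5.png

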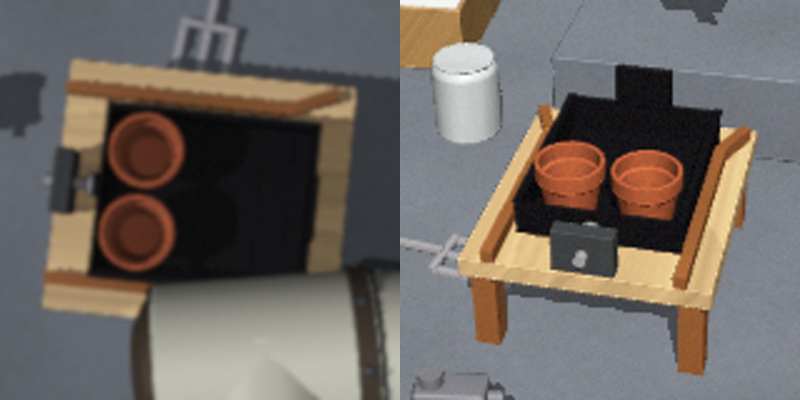

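The tray lies flat between the rails with its nose against the buffer (top crop about (95,185)). Its tail is well past the deck edge, the pots are upright, and the arm is clear. I'll let it settle briefly and hand in.

Call:
{"op": "step_arm", "data": {"claw": [-1,-1,-1], "slide": [[0,0,-5],[0,0,0],[0,0,0]], "roll": [0,0,0]}}

```text
t: 17.05
ee_pos: [0.4656, -0.1168, 0.3189]
tool_rot: [[0.077, 0.997, -0.015], [0.997, -0.077, -0.013], [-0.014, -0.013, -1.0]]
force: [0.4, -0.1, -0.9]
opening: 0.0871
```

Run:
```python
from h import *
st()
from cell import job_done
print(job_done())
```

```text
t 17.05 tcp [ 0.4656 -0.1168  0.3189] yaw -0.0767 tilt [-0.0145 -0.013 ] F [ 0.394  -0.0625 -0.8722] op 0.0871 instand [-0.0905 -0.2098]
the job is handed in; nothing more can be done
None
```

I slid the tray by its tab across the gap and between the rails until it came up firm on the stop, then let go and handed the job in at 17 s of the 51 s.

- **Route:** I moved it forward past the jar first, because the aligned tray would have overlapped the jar by about 2 mm, then lined it up with the stand.
- **Push:** The tray stopped dead at the stop. I held it there for about 0.9 s, with the wrist reading 7.5–10.8 N. The sliding drag was about 5 N, so I estimate 4–6 N actually reached the stop for most of that time, which is less than the 10 N asked for if that means on the stop itself.
- **Last pictures:** The tray is flat between the rails with its nose at the buffer and its tail past the deck's near edge. Both pots are upright and the arm is clear.
- **Not measured:** I did not measure the nose's force on the buffer after release; I judged that it still bears from the picture and the deck friction. I checked the bystanders by eye only; those in the last close-up looked in place, but the spray bottle, brush and spare pot were not looked at again.
- **Off nominal:** The tool drifted a few millimetres and about 0.02–0.03 rad between steps. At release the grip measured about 4 mm off the stand's centreline and 0.01 rad off parallel, against limits of 10 mm and 0.08 rad.

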